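# Set the test load on a stamped bracket with a coarse wheel and a fine knob

### The job

Load the stamped bracket in the green bench tester to 8 N, the long bar on its dial. Turn the big outer wheel clockwise to bring the ram down until it just rests on the bracket (needle off zero but no further than the 4 N mark), then use only the small inner knob on top of it, without disturbing it before, to bring the needle to the 8 N bar and let go. Never let the needle reach the double bar at 12 N, keep the robot off the bracket and its anvil, and leave the other things on the bench alone.

Things in the scene. Friction and masses are not known exactly. Their poses are not given: they have to be found in the camera images.
- wheel_top (a point): Centre of the top of the big black ridged outer wheel (coarse drive): 56 mm diameter (57.5 over ridges), 24 mm tall, upright axis shared with inner knob and ram. It rides on a 28 mm thick ram screw and sinks with it, so a hand holding it must sink too: top 235 mm above the bench at wheel angle 0, 8 mm lower per rad clockwise. Below it: a 40 mm collar, top at 181 mm, on the flat head at 175 mm.
- fine_top (a point): Centre of the top of the small bare-metal ridged inner knob (fine drive) on the same axis: 20 mm diameter (21.5 over ridges), 28 mm tall, its top 34 mm above the wheel's top, with a 6 mm gap (12 mm thick shaft) between knob and wheel. It sinks with the wheel when that is turned, but not when turned itself.
- wheel (a joint): Outer wheel's angle (rad), grows clockwise from above, 0 to 3.4, starts at 0 to 0.6. Clockwise lowers the ram 8 mm per rad; once the ram rests on the bracket 0.1 rad adds 2 N (0.4 rad of needle). Stiff (0.25 N m), stays where left. The ram starts 9 to 22 mm above the bracket, its foot's height is not known beforehand: 1.1 to 2.8 rad must be turned, usually in two grasps.
- fine_knob (a joint): Inner knob's angle (rad), grows clockwise from above, 0 to 3.0, starts by its upper stop at 0 to 0.1. Clockwise lowers the ram 2 mm per rad: 5 N (1.0 rad of needle) per rad of knob while the ram presses. Stiff (0.06 N m), stays where left.
- needle (a joint): Load needle's angle (rad), grows clockwise from above, 0 at no load (within 0.04), 0.2 rad per newton on the sprung anvil (which gives 0.4 mm per N): 0.1 to 0.8 is just touching (0.5 to 4 N), 1.6 the 8 N bar, 2.4 the double bar at 12 N.
- needle_tip (a point): Tip of the black needle, 48 mm from its pivot, on the flat white round dial (108 mm across) at the far end of the tester's base, 38 mm above the bench; dial centre 115 mm from the ram axis along the tester's x. Black marks every newton, clockwise: medium at 0 and 4 N, one long thick bar at 8 N, a double bar at 12 N.
- tester: Green cast bench tester, fixed. Origin on the bench below the knob and ram axis; x points to the dial, z up. Base 290 x 150 x 28 mm, from 115 mm behind the origin to 175 mm in front along x; column 50 x 90 mm behind; head from 110 mm behind to 35 mm in front, 90 mm wide, 130 to 175 mm high.
- part: The stamped steel top-hat bracket, 40 x 22 x 20 mm, loose, origin at the centre of its underside, standing on the anvil below the ram. Not to be touched by the robot.
- anvil_top (a point): Centre of the top of the round steel anvil, 54 mm in diameter, 60 mm above the bench; sprung, gives straight down under load.
- bin: Open blue plastic bin 170 x 120 x 60 mm, a bystander, origin under its centre.
- spare: Second stamped bracket lying in the bin, a bystander, 40 x 22 x 20 mm.
- spanner: Open-ended spanner lying on the bench, a bystander.
- oil_bottle: White oil bottle 56 mm in diameter, 120 mm tall, a bystander, origin under its centre.

How it is judged:
By the outcome, as a careful person would: the job done as asked, in the order asked, and still so for the second after the job is handed in, with the robot touching nothing.
It also fails if it takes over 72 s, if anything falls off the work surface, if the arm or the gripper's body presses on something with over 40 N, if the wrist force passes 120 N, or if a joint passes its speed limit or range.

### The arm

A 6-joint arm with a two-finger parallel gripper is mounted at the origin on the work surface. World frame = base frame: x ahead of the robot, y to its left, z up, the work surface at z = 0. Lengths are in mm, angles in rad, forces in N, time in s.
With the tool pointing down it reaches from about 400 to 925 mm from the base axis. Payload 12.5 kg.
Tool frame: the origin (TCP) lies on the mounting face of the last link; the fingertips stand 190 mm ahead of it and the grasp point (between the pads) lies 171 mm ahead of it (env.tcp_to_tips is the distance from the TCP to the fingertips, in mm); x points along the fingers, y is the direction in which the jaws open and shut, and the axes are right-handed (so a half turn about x gives the same grasp; the last joint's range is limited). The gripper opens to 95 mm and grips with 3 to 60 N. Pads are 20 mm wide; open, the fingers measure 119 mm over their backs; the gripper's body (75 mm by 180 mm) begins 59 mm behind the grasp point.
Start: joints at [-1.413, 0.491, 1.559, -0, 1.092, -0.106], TCP at [162.989, -603.373, 404.761] pointing down, gripper open.
Joint ranges: [-3.1, 3.1], [-0.84, 2.19], [0.05, 2.79], [-1.13, 4.28], [0.06, 2.93], [-2.69, 2.69]. Speed limits (rad/s): [2.22, 2.22, 2.79, 3.14, 3.14, 3.14].

### API

Orientations are given as [roll, pitch, yaw] about the fixed x, y, z axes, in that order (R = Rz(yaw) Ry(pitch) Rx(roll)).
In Python, from cell import monitor, cams, job, env gives the robot as it stands. The module is installed in compiled form; this text tells all that it offers.
- The arm moves only by the tool apply_moves, never from a script. Its argument "series" is a list of rows, each a list of 3 entries, a list of its own where there are three numbers: the closure, from -1 (fully open) to 1 (shut), so that 0 is half open, then the shift along the tool's x, y, z in cm, then the turn about the tool's x in rad. A call has 1 to 20 rows; each row is the pose to reach, as a shift and turn from the pose commanded when the call began, along the tool's axes at that moment; what a row does not reach only later rows make up. A row lasts 1/8 s, in which the tool goes at most 62.5 mm and 10.7 degrees, less where a joint would pass 70% of its speed; a pose out of reach is approached as far as the arm can. A call with a gripper value outside its range is refused whole. The fingers move at their own pace and stop on an object; the grip force is fixed at half the most. Time passes only in rows, so rows that repeat a pose let the fingers close. It gives the time, the measured TCP pose, the force and the opening at its end, in the units of the state.
- monitor.state(): the state, without advancing time (a new reading comes with each control period).
- cams.read_camera(name): name is "scene" or "top"; returns a dict with "image" (480x640x3 uint8, red, green, blue), "fx", "fy", "cx", "cy" (pixels), "position" and "orientation" of the camera in the world. Camera axes: x right, y down, z forward; pixel columns grow to the right and rows downward; lengths in mm; the calibration is good to about 2 mm. A picture is of the moment at which its call begins. There is no depth.
- job.job_done(): hands the job in, once; it reports no verdict.
The state is a dict: "t": time; "joints": joint angles; "qvel": joint speeds; "tau": joint torques, N m; "eef_pos": TCP position; "tcp_rot": TCP orientation; "ft_force": force on the tool from outside, world axes, zero at the start; "moment": the same for the moment, N m; "opening": opening from 0.0 (shut) to 1.0 (fully open).
Only numpy, scipy, OpenCV 4.12 (cv2) and the standard library are available. Lean on these libraries where they do the work, as an engineer would, in place of code of your own. Each camera call takes 0.05 s, during which the arm holds its last target. There are 200 camera calls.

## Working session

There is one attempt and no reset: what is moved stays moved. The work goes in short steps, Python scripts to look and compute and a tool call to move; the robot and the scene stay as the last step left them, time stands still between calls to the robot, and variables do not carry over. Pictures are saved under pics/ and viewed, about 8 in all and at most 12, crops included, and the job is handed in when it is done.

Besides the shell and the picture viewer there is one more tool, called as a command line: name --argument value ..., lists and objects as JSON in quotes. apply_moves: Moves the arm, as the interface text tells. Its arguments: {"type":"object","properties":{"series":{"type":"array"}},"required":["series"]}

```bash
mkdir -p pics
cat > h.py <<'E'
import numpy as np, cv2
from cell import monitor, cams, job, env
from scipy.spatial.transform import Rotation as R
def look(n):
    c=cams.read_camera(n); return c
def rot(c):
    o=np.array(c["orientation"]); 
    return o if o.shape==(3,3) else R.from_euler('xyz',o).as_matrix()
def ray(c,u,v,z):
    d=rot(c)@np.array([(u-c["cx"])/c["fx"],(v-c["cy"])/c["fy"],1]); p=np.array(c["position"])
    return p+d*(z-p[2])/d[2]
def proj(c,P):
    q=rot(c).T@(np.array(P)-c["position"]); return q[0]/q[2]*c["fx"]+c["cx"],q[1]/q[2]*c["fy"]+c["cy"]
def save(c,n): cv2.imwrite("pics/"+n,c["image"][:,:,::-1])
E
python3 - <<'E'
from h import *
print(monitor.state())
for n in("scene","top"):
    c=look(n); save(c,n+"0.png"); print({k:v for k,v in c.items() if k!="image"})
E
```

```text
{'t': 0.0, 'joints': array([-1.41260157e+00,  4.91547198e-01,  1.55943432e+00,  2.15459921e-05,
        1.09171298e+00, -1.05582361e-01]), 'qvel': array([ 0.00036768,  0.00052658,  0.00011391,  0.00067255, -0.00077691,
       -0.00089635]), 'tau': array([ 3.07650313e-03, -6.12627625e+01, -2.58178711e+01,  6.94223866e-02,
        4.82591742e-02, -1.07636563e-04]), 'eef_pos': array([ 162.98461143, -603.34176232,  404.17452601]), 'tcp_rot': array([-1.69371989,  1.56969431,  1.71163994]), 'ft_force': array([ 0.49253374, -0.42373704, -0.91711846]), 'moment': array([-0.00090632, -0.05036958,  0.00019609]), 'opening': 0.9954534392462691}
{'fx': 498.91149363344863, 'fy': 498.91149363344863, 'cx': 318.1554957520171, 'cy': 245.22390109238037, 'position': array([1036.85599976, -656.57843454,  909.11682723]), 'orientation': array([-2.29663957, -0.01115706,  0.6404673 ])}
{'fx': 593.7148000601256, 'fy': 593.7148000601256, 'cx': 326.47025536608174, 'cy': 236.03900954528086, 'position': array([ 333.87971349,  -19.43785998, 1515.33617605]), 'orientation': array([-2.97398919,  0.01889901, -1.59093002])}
```

View pics/top0.png

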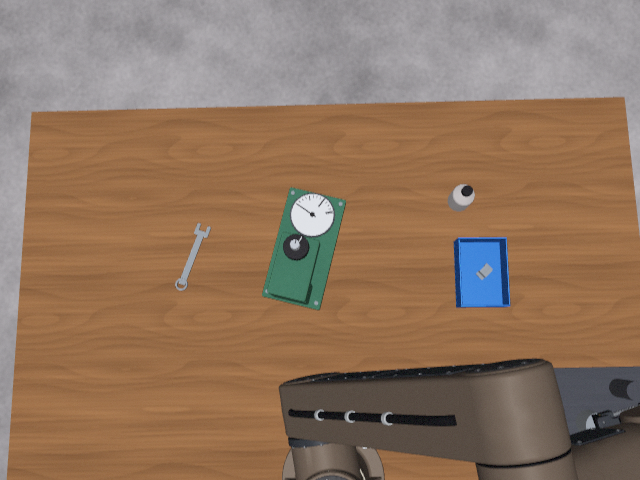

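View pics/scene0.png

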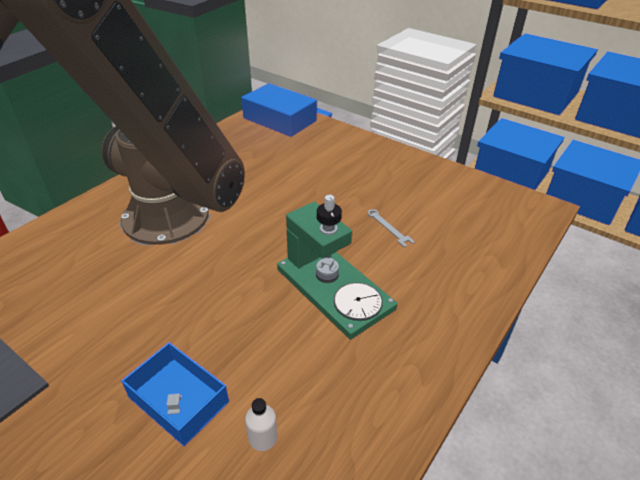

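The top view shows the dial centre near (312,214), the wheel near (296,246) and the needle at the 0 mark. The scene view shows the knob at about (329,203) and the dial at (358,300), with the bracket on the anvil.

Run:
```python
from h import *
out=[]
for n,(x0,y0,x1,y1) in (("top",(260,180,350,270)),("scene",(310,185,400,325))):
    c=look(n); im=c["image"]; g=im[y0:y1,x0:x1].astype(int)
    w=(g.min(2)>190).astype(np.uint8)
    k,l,s,ce=cv2.connectedComponentsWithStats(w); 
    i=1+np.argmax(s[1:,4]); 
    cnt=max(cv2.findContours((l==i).astype(np.uint8),0,2)[0],key=len); hull=cv2.convexHull(cnt)
    e=cv2.fitEllipse(hull); u,v=e[0][0]+x0,e[0][1]+y0
    print(n,"dial",u,v,e[1],ray(c,u,v,38))
    d=(g.max(2)<60).astype(np.uint8); k,l,s,ce=cv2.connectedComponentsWithStats(d)
    for j in range(1,k):
        if s[j,4]>30: print(" dark",s[j]+[x0,y0,0,0,0],ce[j]+[x0,y0])
    cv2.imwrite(f"pics/c_{n}.png",cv2.resize(im[y0:y1,x0:x1,::-1],None,fx=6 if n=="top" else 4,fy=6 if n=="top" else 4,interpolation=2))
    for P in [(0,0)]: pass
a=cv2.imread("pics/c_top.png");b=cv2.imread("pics/c_scene.png")
m=np.zeros((600,800,3),np.uint8); a=cv2.resize(a,(430,430)); b=cv2.resize(b,(360,560)); m[:430,:430]=a;m[:560,435:795]=b
cv2.imwrite("pics/c1.png",m)
```

```text
top dial 311.90070724487305 214.55334854125977 (40.786319732666016, 41.792884826660156) [640.60780192  39.34818931  38.        ]
 dark [283 234  26  26 395] [296.         247.73670886]
scene dial 357.67671966552734 300.33888244628906 (33.620361328125, 45.727943420410156) [647.79546687  36.64199813  38.        ]
 dark [317 204  24  22 366] [328.30601093 215.48360656]
 dark [317 276  20   6  39] [326.25641026 279.66666667]
```

View pics/c1.png

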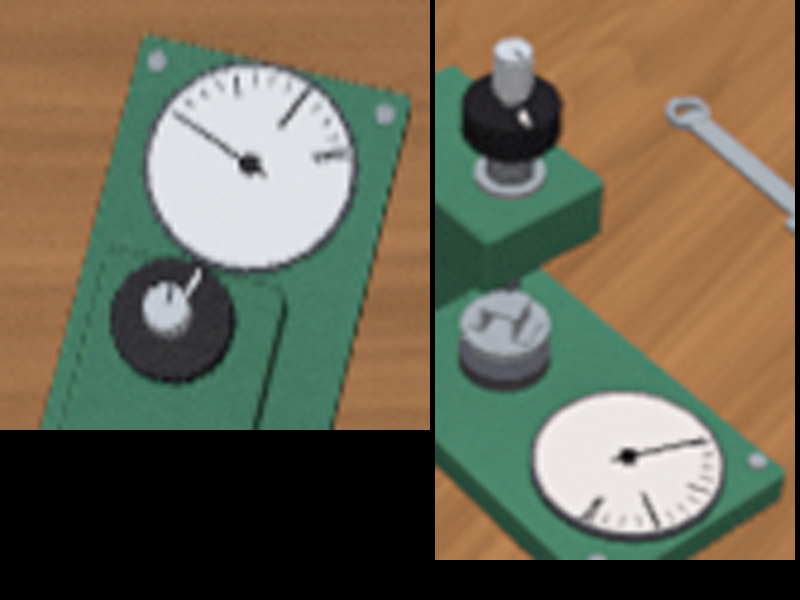

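The crops show the needle on the 0 mark, with the 8 N bar and the 12 N double bar clockwise of it. The hub is at top (312.3,214.1) and scene (358.3,299.3). The knob top is at top (295.1,243.5) and scene (329.5,197.5).

Run:
```python
from h import *
T=look("top");S=look("scene")
def tri(a,b):
    A=np.zeros((3,3));y=np.zeros(3)
    for c,(u,v) in((T,a),(S,b)):
        d=rot(c)@np.array([(u-c["cx"])/c["fx"],(v-c["cy"])/c["fy"],1]);d/=np.linalg.norm(d);M=np.eye(3)-np.outer(d,d);A+=M;y+=M@c["position"]
    P=np.linalg.solve(A,y);return P,np.subtract(proj(T,P),a),np.subtract(proj(S,P),b)
print("hub",tri((312.3,214.1),(358.3,299.3)))
print("knob",tri((295.1,243.5),(329.5,197.5)))
hub=(ray(T,312.3,214.1,38)+ray(S,358.3,299.3,38))/2
print(ray(T,312.3,214.1,38),ray(S,358.3,299.3,38))
for z in (266,):print("knob",ray(T,295.1,243.5,z),ray(S,329.5,197.5,z))
print("wheelmid",ray(T,296,247,228),ray(S,328.3,213.5,221))
# base direction: long right edge in top view, via green mask below
im=T["image"].astype(int); m=((im[...,1]>im[...,0]+20)&(im[...,1]>im[...,2]+5)).astype(np.uint8)
m[:180]=0;m[320:]=0;m[:,:255]=0;m[:,355:]=0
cnt=max(cv2.findContours(m,0,2)[0],key=len);r=cv2.minAreaRect(cnt);B=cv2.boxPoints(r);print(r)
for b in B:print(b,ray(T,*b,28))
# coarse needle angle in tester dial
```

```text
hub (array([644.32847432,  40.12253677,  35.5840722 ]), array([-0.68574568, -0.77907288]), array([-1.10852546,  0.18671703]))
knob (array([533.16861814,  68.78643988, 264.74452699]), array([-0.74802183, -0.82277929]), array([-1.07288835,  0.18659628]))
[641.75887408  38.3142946   38.        ] [647.16310501  40.26602343  38.        ]
knob [531.15574537  67.12114475 266.        ] [535.60141952  69.35493557 266.        ]
wheelmid [529.33607049  67.86472384 228.        ] [533.73200477  69.37499131 221.        ]
((303.676513671875, 247.79412841796875), (58.9361572265625, 112.77906799316406), 14.03624439239502)
[261.4118  295.35294] [439.27450418 169.53473747  28.        ]
[288.76477 185.94118] [719.47686574  98.2777115   28.        ]
[345.94122 200.23532] [678.06761886 -48.22720578  28.        ]
[318.58826 309.6471 ] [400.71927374  26.96496208  28.        ]
```

```bash
cat >> h.py <<'E'
AX=np.array([532.5,68.5])
def tool():
    s=monitor.state(); return s,R.from_euler('xyz',s["tcp_rot"]).as_matrix()
def shift(P):
    s,M=tool(); return M.T@(np.array(P)-s["eef_pos"])/10
E
python3 - <<'E'
from h import *
s,M=tool();print(M.round(4))
for P in ([250,-560,480],[460,-300,480],[532.5,68.5,480]):print(shift(P).round(2))
E
```

```text
[[-1.000e-04  2.607e-01 -9.654e-01]
 [ 3.000e-04 -9.654e-01 -2.607e-01]
 [-1.000e+00 -3.000e-04 -0.000e+00]]
[-7.54 -1.92 -9.53]
[ -7.54 -21.54 -36.59]
[ -7.52 -55.23 -53.19]
```

apply_moves --series '[[-1,[-3.5,-0.5,-3],-0.17],[-1,[-7.5,-1,-6],-0.34],[-1,[-7.5,-2,-9.5],-0.51],[-1,[-7.5,-4.8,-13.4],-0.68],[-1,[-7.5,-7.6,-17.3],-0.85],[-1,[-7.5,-10.4,-21.2],-1.02],[-1,[-7.5,-13.2,-25.1],-1.19],[-1,[-7.5,-16,-29],-1.36],[-1,[-7.5,-18.8,-32.8],-1.53],[-1,[-7.5,-21.5,-36.6],-1.7],[-1,[-7.5,-25.5,-38.6],-1.87],[-1,[-7.5,-29.5,-40.6],-2.04],[-1,[-7.5,-33.5,-42.6],-2.21],[-1,[-7.5,-37.5,-44.6],-2.38],[-1,[-7.5,-41.5,-46.6],-2.55],[-1,[-7.5,-45.5,-48.6],-2.72],[-1,[-7.5,-49.5,-50.6],-2.89],[-1,[-7.5,-53,-52.2],-3.06],[-1,[-7.5,-55.2,-53.2],-3.23],[-1,[-7.5,-55.2,-53.2],-3.4]]'

```text
t: 2.8
eef_pos: [532.7, 69.8, 479.6]
tcp_rot: [1.145, 1.571, 1.675]
ft_force: [1.4, -0.8, -0.1]
opening: 0.999
```

Run:
```python
from h import *
s,M=tool();print(s["t"],s["joints"].round(3),s["eef_pos"].round(1),M.round(3).tolist(),s["ft_force"].round(1))
print(shift([532.5,68.5,404]).round(2))
S=look("scene");T=look("top")
im=S["image"];a=cv2.resize(im[150:330,280:420],None,fx=3.2,fy=3.2,interpolation=2)
b=cv2.resize(T["image"][180:320,250:360],None,fx=3,fy=3,interpolation=2)
m=np.zeros((580,790,3),np.uint8);m[:576,:448]=a;m[:420,455:785]=b
cv2.imwrite("pics/c2.png",m[:,:,::-1])
```

```text
2.8 [ 0.007  0.294  1.669  0.     1.178 -2.094] [532.7  69.8 479.6] [[-0.0, -0.506, 0.863], [0.0, 0.863, 0.506], [-1.0, 0.0, 0.0]] [ 1.4 -0.8 -0.1]
[ 7.56 -0.11 -0.08]
```

View pics/c2.png

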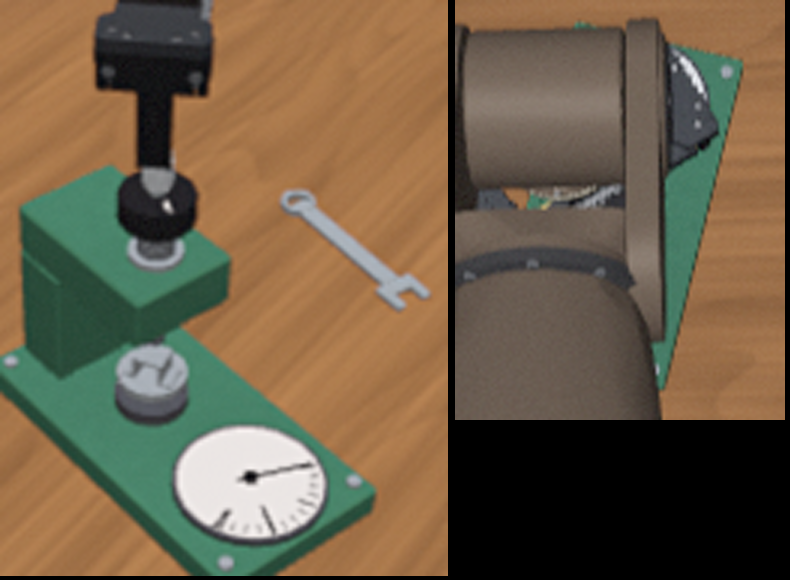

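The scene view shows the gripper above the wheel with the dial in full view, hub at about (358,299) and needle at 0. The top view is blocked by the arm, so I will read the needle from the scene camera only.

```bash
cat >> h.py <<'E'
HUBPX=(358.3,299.3)
def needle(c=None):
    c=c or look("scene"); g=c["image"].min(2).astype(np.float32)
    h=ray(c,*HUBPX,38); th=np.arange(-np.pi,np.pi,.01); r=np.arange(12,31,1.)
    # clockwise from above, from the tester x direction
    a=-0.249-th[:,None]
    P=np.stack([h[0]+r*np.cos(a),h[1]+r*np.sin(a),np.full((len(th),len(r)),38.)],-1)
    q=(P-c["position"])@rot(c); u=q[...,0]/q[...,2]*c["fx"]+c["cx"];v=q[...,1]/q[...,2]*c["fy"]+c["cy"]
    s=255-cv2.remap(g,u.astype(np.float32),v.astype(np.float32),1).mean(1)
    s=s-np.median(s); k=np.argmax(s); w=np.arange(k-25,k+26)%len(th); d=(np.arange(-25,26))*.01
    ww=np.clip(s[w]-.3*s[k],0,None)
    return th[k]+(ww*d).sum()/ww.sum(), s[k]
E
python3 - <<'E'
from h import *
S=look("scene");print(needle(S),needle(),needle())
print(proj(S,[560,23,290]),proj(S,[532.5,68.5,267]))
g=S["image"].max(2)[190:206,310:350]; print(g[8]);print(g[12]);print(g[2])
E
```

```text
(np.float64(-1.2974690948917862), np.float32(85.05258)) (np.float64(-1.2974001480453121), np.float32(84.824524)) (np.float64(-1.297296976488691), np.float32(84.96063))
(np.float64(326.29641333385615), np.float64(202.86707591211308)) (np.float64(328.12695657777573), np.float64(196.79748335736457))
[158 159 163 166 167 165 164 164 164 165 169 151  64  18  18  22  22  19
  12  17  22  15  51 124 166 164 162 163 165 166 165 164 166 167 169 171
 171 170 170 170]
[158 142 128 135 134 130 133 164 168 167 168 155 105  66  63  69  70  71
  65  55  49  36  58 107 146 163 168 167 172 176 177 175 171 169 168 168
 171 173 172 172]
[167 163 162 159 157 159 163 167 168 170 172 154  66  19  17  22  20  22
  24  18  23  17  36 116 167 163 160 160 161 164 166 164 161 158 158 160
 164 166 167 168]
```

apply_moves --series '[[-1,[1.5,-0.1,-0.1],0],[-1,[3.0,-0.1,-0.1],0],[-1,[4.5,-0.1,-0.1],0],[-1,[6,-0.1,-0.1],0],[-1,[7.4,-0.1,-0.1],0],[-1,[8.4,-0.1,-0.1],0],[-1,[8.4,-0.1,-0.1],0]]'

```text
t: 3.92
eef_pos: [532.3, 66.9, 395.0]
tcp_rot: [2.697, 1.57, -3.064]
ft_force: [0.1, 0.1, -0.1]
opening: 0.996
```

apply_moves --series '[[1,[0,0,0],0],[1,[0,0,0],0],[1,[0,0,0],0],[1,[0,0,0],0],[1,[0,0,0],0],[1,[0,0,0],0]]'

```text
t: 4.68
eef_pos: [531.8, 67.6, 395.9]
tcp_rot: [1.649, 1.569, 2.171]
ft_force: [-4.6, 8.6, 2.4]
opening: 0.584
```

Run:
```python
from h import *
s,M=tool();print(s["t"],s["eef_pos"].round(2),(M.T@s["ft_force"]).round(1),s["moment"].round(2),s["opening"]*95,needle())
```

```text
4.675 [531.84  67.6  395.86] [-2.4  9.8  0.3] [ 1.34  0.51 -0.08] 55.43984067434704 (np.float64(-1.2967640848154434), np.float32(85.02251))
```

apply_moves --series '[[1,[0.08,0.1,0],0.1],[1,[0.16,0.1,0],0.2],[1,[0.24,0.1,0],0.3],[1,[0.32,0.1,0],0.4],[1,[0.4,0.1,0],0.5],[1,[0.48,0.1,0],0.6],[1,[0.56,0.1,0],0.7],[1,[0.64,0.1,0],0.8],[1,[0.72,0.1,0],0.9],[1,[0.8,0.1,0],1.0],[1,[0.8,0.1,0],1.0]]'

```text
t: 6.1
eef_pos: [531.6, 68.6, 387.9]
tcp_rot: [2.202, 1.569, 1.722]
ft_force: [-0.9, 9.0, 2.5]
opening: 0.581
```

```bash
cat >> h.py <<'E'
def rep():
    s,M=tool();n=needle();print(round(s["t"],2),s["eef_pos"].round(2),"q6",s["joints"][5].round(3),"yaw",round(np.arctan2(M[1,1],M[0,1]),3),(M.T@s["ft_force"]).round(1),(M.T@s["moment"]).round(2),"op",round(s["opening"]*95,1),"needle",round(n[0]+1.297,3),n[1].round())
E
python3 - <<'E'
from h import *
rep()
S=look("scene");cv2.imwrite("pics/c3.png",cv2.resize(S["image"][190:325,290:400,::-1],None,fx=4.4,fy=4.4,interpolation=2))
E
```

```text
6.1 [531.58  68.59 387.87] q6 -1.088 yaw 1.091 [-2.5  7.6 -5. ] [0.28 0.86 1.28] op 55.2 needle -0.0 85.0
```

View pics/c3.png

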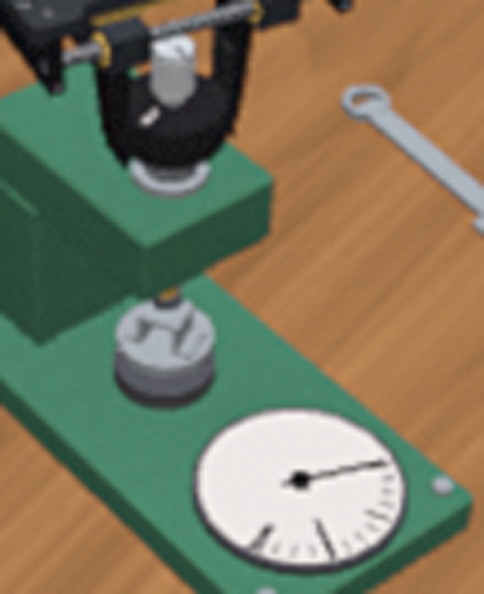

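The scene crop shows the fingers on the wheel, its white pointer turned clockwise, and the needle still at 0. The dark ram foot sits at crop (167,298), just above the bracket.

Run:
```python
from h import *
S=look("scene")
for z in (80,85,90,95,100,60,38+0):
    u,v=proj(S,[532.5,68.5,z]);print(z,(u-290)*4.4,(v-190)*4.4)
print(S["image"][248:268,326:331].mean(2).round().astype(int).tolist())
```

```text
80 159.47841414759486 305.3186930792259
85 159.6776606151313 298.6915032095746
90 159.87800533452906 292.02778409200084
95 160.07945741127355 285.32723286652964
100 160.28202605178564 278.5895433159371
60 158.6922321424844 331.46810232293825
38 157.846894653861 359.5850978727852
[[59, 60, 60, 61, 60], [61, 60, 60, 60, 59], [60, 62, 59, 61, 59], [59, 60, 61, 60, 59], [60, 60, 58, 60, 59], [58, 60, 60, 58, 58], [58, 57, 60, 58, 67], [60, 62, 69, 77, 89], [71, 82, 91, 95, 96], [88, 105, 102, 95, 88], [77, 88, 85, 76, 77], [68, 69, 69, 81, 113], [133, 128, 131, 145, 159], [181, 181, 178, 180, 179], [177, 181, 181, 181, 177], [158, 166, 169, 177, 173], [147, 145, 148, 158, 152], [179, 175, 158, 131, 105], [180, 180, 170, 136, 100], [180, 181, 171, 135, 104]]
```

apply_moves --series '[[1,[0.06,0.06,-0.04],0.07],[1,[0.12,0.06,-0.04],0.15],[1,[0.12,0.06,-0.04],0.15]]'

```text
t: 6.62
eef_pos: [531.6, 69.0, 386.7]
tcp_rot: [2.283, 1.57, 1.654]
ft_force: [-0.6, 6.1, 2.8]
opening: 0.584
```

```bash
cat > r.py <<'E'
from h import *
rep()
g=look("scene")["image"][254:264,326:331].mean((1,2)).round().astype(int);print(g)
E
python3 r.py
```

```text
6.62 [531.59  69.01 386.68] q6 -0.937 yaw 0.942 [-2.8  4.6 -4. ] [0.25 0.61 0.69] op 55.5 needle -0.0 85.0
[ 62  73  89  96  88  76 123 174 180 169]
```

apply_moves --series '[[1,[0.06,0.03,-0.03],0.07],[1,[0.12,0.03,-0.03],0.15],[1,[0.12,0.03,-0.03],0.15]]'

```text
t: 7.1
eef_pos: [531.6, 69.2, 385.5]
tcp_rot: [2.075, 1.57, 1.298]
ft_force: [-0.3, 5.1, 2.0]
opening: 0.584
```

```bash
python3 r.py
```

```text
7.1 [531.62  69.23 385.47] q6 -0.788 yaw 0.793 [-2.   3.4 -3.8] [0.3  0.6  0.57] op 55.5 needle 0.0 85.0
[ 61  74  90  97  94  79  99 159 180 169]
```

apply_moves --series '[[1,[0.04,0,0],0.05],[1,[0.08,0,0],0.1],[1,[0.08,0,0],0.1]]'

```text
t: 7.58
eef_pos: [531.6, 69.3, 384.7]
tcp_rot: [2.082, 1.57, 1.206]
ft_force: [0.3, 6.5, 1.8]
opening: 0.584
```

```bash
python3 r.py
```

```text
7.58 [531.63  69.29 384.69] q6 -0.689 yaw 0.694 [-1.8  4.4 -4.8] [0.24 0.75 0.66] op 55.5 needle -0.0 85.0
[ 60  75  93  96  96  82  85 143 180 170]
```

apply_moves --series '[[1,[0.06,0.03,-0.03],0.08],[1,[0.12,0.03,-0.03],0.15],[1,[0.12,0.03,-0.03],0.15]]'

```text
t: 8.05
eef_pos: [531.7, 69.5, 383.5]
tcp_rot: [1.777, 1.57, 0.751]
ft_force: [0.1, 4.8, 2.6]
opening: 0.582
```

```bash
python3 r.py
```

```text
8.05 [531.74  69.47 383.48] q6 -0.538 yaw 0.545 [-2.6  2.5 -4. ] [0.29 0.61 0.4 ] op 55.3 needle -0.0 85.0
[ 61  75  95  99  97  89  78 125 173 170]
```

apply_moves --series '[[1,[0.06,0.03,-0.03],0.08],[1,[0.12,0.03,-0.03],0.15],[1,[0.12,0.03,-0.03],0.15]]'

```text
t: 8.52
eef_pos: [531.9, 69.7, 382.3]
tcp_rot: [1.252, 1.57, 0.076]
ft_force: [0.9, 2.4, 3.6]
opening: 0.582
```

```bash
python3 r.py
```

```text
8.53 [531.86  69.7  382.29] q6 -0.388 yaw 0.395 [-3.6  1.8 -1.8] [0.31 0.44 0.24] op 55.3 needle 0.303 75.0
[ 61  76  96 103  98  93  77  99 158 175]
```

apply_moves --series '[[-1,[0,0,0],0],[-1,[0,0,0],0],[-1,[0,0,0],0],[-1,[0,0,0],0],[-1,[0,0,0],0],[-1,[-1,0,0],0],[-1,[-2.2,0,0],0],[-1,[-3.2,0,0],0],[-1,[-3.2,0,0],0],[-1,[-3.2,0,0],0]]'

```text
t: 9.88
eef_pos: [531.7, 69.7, 414.0]
tcp_rot: [-1.339, 1.571, -2.517]
ft_force: [0.4, 0.2, -0.4]
opening: 1.003
```

```bash
python3 r.py
python3 - <<'E'
from h import *
S=look("scene");cv2.imwrite("pics/c4.png",cv2.resize(S["image"][180:325,290:400,::-1],None,fx=4.1,fy=4.1,interpolation=2))
for z in(219.5,253.5,225,): print(z,proj(S,[532.5,68.5,z]))
E
```

```text
9.88 [531.68  69.73 414.  ] q6 -0.386 yaw 0.393 [ 0.4  0.5 -0.1] [-0.02 -0.09  0.1 ] op 95.3 needle 0.289 67.0
[ 61  75  96 102  97  93  78 101 158 175]
219.5 (np.float64(327.6093623003156), np.float64(214.0133245945413))
253.5 (np.float64(327.97682087836273), np.float64(201.79118687706026))
225 (np.float64(327.6677952693705), np.float64(212.06977003438948))
```

View pics/c4.png

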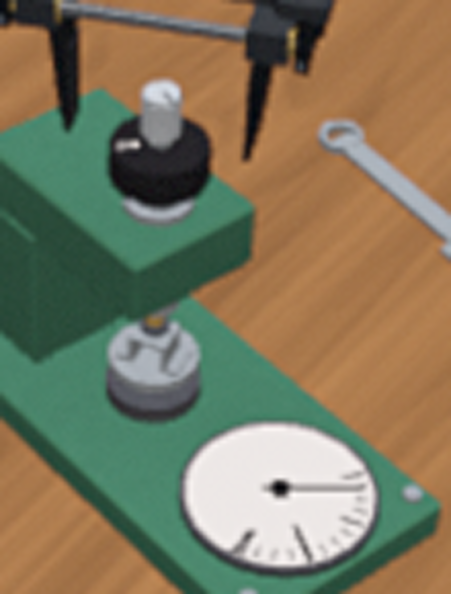

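The scene crop shows the open fingers straddling the bare knob, whose top is at crop (161,91). The needle is between the 1 and 2 N marks, and the tips are beside the wheel's top level.

apply_moves --series '[[1,[0,0,0],0],[1,[0,0,0],0],[1,[0,0,0],0],[1,[0,0,0],0],[1,[0,0,0],0],[1,[0,0,0],0],[1,[0,0,0],0],[1,[0,0,0],0]]'

```text
t: 11.02
eef_pos: [531.8, 69.7, 414.1]
tcp_rot: [-0.197, 1.571, -1.375]
ft_force: [0.4, 0.2, -0.1]
opening: 0.215
```

```bash
python3 r.py
python3 - <<'E'
from h import *
import h
# 8N bar angle: outer radii
c=look("scene"); g=c["image"].min(2).astype(np.float32); p=ray(c,*HUBPX,38); th=np.arange(-2,2,.02); r=np.arange(33,44,1.)
a=-0.249-th[:,None];P=np.stack([p[0]+r*np.cos(a),p[1]+r*np.sin(a),np.full((len(th),len(r)),38.)],-1)
q=(P-c["position"])@rot(c);u=q[...,0]/q[...,2]*c["fx"]+c["cx"];v=q[...,1]/q[...,2]*c["fy"]+c["cy"]
s=255-cv2.remap(g,u.astype(np.float32),v.astype(np.float32),1).mean(1)
for t,x in zip(th,s):
    if x>60: print((t+1.297).round(2),int(x),end="; ")
E
```

```text
11.03 [531.79  69.72 414.11] q6 -0.386 yaw 0.393 [0.1 0.5 0. ] [ 0.01 -0.08  0.11] op 20.4 needle 0.29 68.0
[ 61  75  95 103  98  93  77 101 158 175]
0.28 69; 0.3 77; 0.32 82; 0.34 86; 0.36 91; 0.38 90; 0.4 74; 1.7 81; 1.72 103; 1.74 116; 1.76 116; 1.78 105; 1.8 86; 1.82 64; 2.46 60; 2.48 79; 2.5 98; 2.52 111; 2.54 114; 2.56 105; 2.58 88; 2.6 68;
```

apply_moves --series '[[1,[0,0,0],0.1],[1,[0,0,0],0.2],[1,[0,0,0],0.3],[1,[0,0,0],0.4],[1,[0,0,0],0.5],[1,[0,0,0],0.6],[1,[0,0,0],0.7],[1,[0,0,0],0.8],[1,[0,0,0],0.9],[1,[0,0,0],1.0],[1,[0,0,0],1.0],[1,[0,0,0],1.0]]'

```text
t: 12.68
eef_pos: [532.3, 69.7, 414.2]
tcp_rot: [2.164, 1.569, -0.014]
ft_force: [5.5, 0.7, -3.7]
opening: 0.204
```

```bash
cat >> h.py <<'E'
def prof(c,hub,r0,r1,lo,hi):
    "dark peaks by angle (tester frame, clockwise)"
    g=c["image"].min(2).astype(np.float32); p=ray(c,*hub,38); th=np.arange(lo,hi,.01); r=np.arange(r0,r1,1.)
    a=-0.249-th[:,None];P=np.stack([p[0]+r*np.cos(a),p[1]+r*np.sin(a),np.full((len(th),len(r)),38.)],-1)
    q=(P-c["position"])@rot(c);u=q[...,0]/q[...,2]*c["fx"]+c["cx"];v=q[...,1]/q[...,2]*c["fy"]+c["cy"]
    s=255-cv2.remap(g,u.astype(np.float32),v.astype(np.float32),1).mean(1)
    s=np.clip(s-s.min()-.5*np.ptp(s),0,None); k=np.argmax(s); w=slice(max(0,k-12),k+13)
    return (s[w]*th[w]).sum()/s[w].sum()
def marks(c=None):
    c=c or look("scene")
    for hub in ((358.3,299.3),(357.7,300.3),(358.3,300.3),(358,299.8)):
        b=prof(c,hub,34,44,.1,.75); d=prof(c,hub,40,46,.95,1.5); ni=prof(c,hub,10,20,-1.5,1.2);no=prof(c,hub,20,30,-1.5,1.2)
        print(hub,"bar8 %.3f bar12 %.3f needle in %.3f out %.3f"%(b,d,ni,no))
E
python3 - <<'E'
from h import *
rep()
S=look("scene");marks(S);cv2.imwrite("pics/c5.png",cv2.resize(S["image"][270:330,325:395,::-1],None,fx=9,fy=9,interpolation=2))
E
```

```text
12.68 [532.34  69.69 414.19] q6 0.614 yaw -0.607 [ 3.8  4.2 -3.7] [0.03 0.61 0.82] op 19.4 needle 1.302 87.0
(358.3, 299.3) bar8 0.451 bar12 1.233 needle in -0.013 out 0.010
(357.7, 300.3) bar8 0.388 bar12 1.233 needle in -0.216 out -0.120
(358.3, 300.3) bar8 0.422 bar12 1.263 needle in -0.147 out -0.073
(358, 299.8) bar8 0.419 bar12 1.233 needle in -0.112 out -0.055
```

View pics/c5.png

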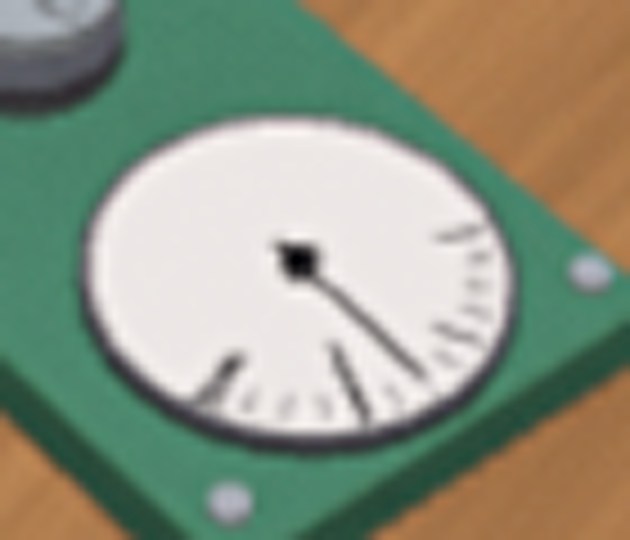

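The crop shows the needle near 6 N, short of the 8 N bar at crop (350,385). Allowing for the resize offset, the hub at crop (300,261) is pixel (357.9,298.6).

Run:
```python
from h import *
S=look("scene")
C0=cv2.imread("pics/scene0.png")[:,:,::-1]; Z=dict(S);Z["image"]=C0
for hub in((357.9,298.6),(358.1,298.9),(358.3,298.9),(357.9,298.9),(358.3,298.6)):
    f=lambda c,*a:prof(c,hub,*a)
    z=[f(Z,10,20,-1.6,-1),f(Z,20,30,-1.6,-1)];n=[f(S,10,20,-.5,.5),f(S,20,30,-.5,.5)];b=[f(S,33,38,.1,.75),f(S,39,45,.1,.75)];d=f(S,38,46,.9,1.5)
    print(hub,"zero",np.round(z,3),"now",np.round(n,3),"bar",np.round(b,3),"b12",d.round(3),"bar-zero",round(np.mean(b)-np.mean(z),3),"bar-now",round(np.mean(b)-np.mean(n),3))
```

```text
(357.9, 298.6) zero [-1.188 -1.188] now [0.045 0.038] bar [0.451 0.443] b12 1.19 bar-zero 1.635 bar-now 0.406
(358.1, 298.9) zero [-1.245 -1.229] now [0.027 0.027] bar [0.457 0.446] b12 1.21 bar-zero 1.689 bar-now 0.424
(358.3, 298.9) zero [-1.259 -1.234] now [0.045 0.043] bar [0.47  0.457] b12 1.219 bar-zero 1.71 bar-now 0.42
(357.9, 298.9) zero [-1.241 -1.224] now [0.    0.012] bar [0.444 0.435] b12 1.2 bar-zero 1.672 bar-now 0.433
(358.3, 298.6) zero [-1.201 -1.198] now [0.086 0.068] bar [0.478 0.465] b12 1.209 bar-zero 1.671 bar-now 0.394
```

apply_moves --series '[[1,[0,0.03,-0.03],0.1],[1,[0,0.03,-0.03],0.2],[1,[0,0.03,-0.03],0.3],[1,[0,0.03,-0.03],0.38],[1,[0,0.03,-0.03],0.38],[1,[0,0.03,-0.03],0.38]]'

```text
t: 13.58
eef_pos: [532.7, 69.6, 414.2]
tcp_rot: [2.3, 1.569, -0.258]
ft_force: [5.1, -2.2, -1.5]
opening: 0.204
```

```bash
cat > n.py <<'E'
from h import *
rep(); S=look("scene"); hub=(357.9,298.6)
f=lambda *a:prof(S,hub,*a).round(3)
print("needle in/out",f(10,20,-.5,.8),f(20,30,-.5,.8),"bar",f(39,45,.1,.75))
E
python3 n.py
```

```text
13.57 [532.69  69.58 414.19] q6 0.994 yaw -0.987 [ 1.5  4.7 -3. ] [0.02 0.63 0.71] op 19.4 needle 1.716 96.0
needle in/out 0.397 0.409 bar 0.429
```

apply_moves --series '[[1,[0,0.03,-0.03],0.04],[1,[0,0.03,-0.03],0.04],[1,[0,0.03,-0.03],0.04]]'

```text
t: 14.05
eef_pos: [532.9, 69.6, 414.2]
tcp_rot: [2.258, 1.57, -0.339]
ft_force: [5.5, -2.8, -1.2]
opening: 0.204
```

```bash
python3 n.py
python3 - <<'E'
from h import *
S=look("scene");cv2.imwrite("pics/c6.png",cv2.resize(S["image"][270:330,325:395,::-1],None,fx=9,fy=9,interpolation=2))
E
```

```text
14.05 [532.87  69.56 414.18] q6 1.033 yaw -1.026 [ 1.2  5.2 -3.3] [0.05 0.53 0.87] op 19.4 needle 1.746 85.0
needle in/out 0.452 0.434 bar 0.443
```

View pics/c6.png

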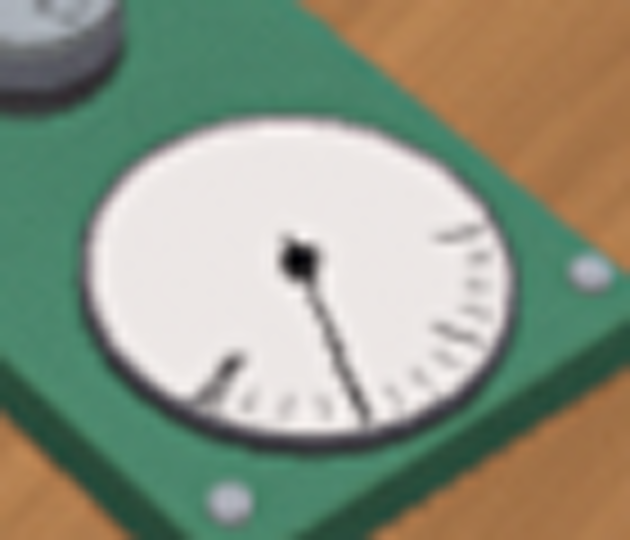

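The crop shows the needle lying along the 8 N bar, ending at crop (365,420). I'll let go and lift clear.

apply_moves --series '[[-1,[0,0.03,-0.03],0],[-1,[0,0.03,-0.03],0],[-1,[0,0.03,-0.03],0],[-1,[0,0.03,-0.03],0],[-1,[0,0.03,-0.03],0],[-1,[0,0.03,-0.03],0],[-1,[-1,0.03,-0.03],0],[-1,[-2.5,0.03,-0.03],0],[-1,[-4.5,0.03,-0.03],0],[-1,[-6.5,0.03,-0.03],0],[-1,[-8,0.03,-0.03],0],[-1,[-8,0.03,-0.03],0],[-1,[-8,0.03,-0.03],0],[-1,[-8,0.03,-0.03],0]]'

```text
t: 15.95
eef_pos: [533.0, 69.6, 493.4]
tcp_rot: [-0.466, 1.57, -3.064]
ft_force: [-0.3, -0.3, -1.1]
opening: 0.999
```

```bash
python3 n.py
python3 - <<'E'
from h import *
S=look("scene");cv2.imwrite("pics/c7.png",cv2.resize(S["image"][170:330,280:400,::-1],None,fx=3.7,fy=3.7,interpolation=2))
E
```

```text
15.95 [533.05  69.6  493.43] q6 1.034 yaw -1.027 [1.1 0.1 0.4] [-0.02  0.02  0.03] op 94.9 needle 1.754 77.0
needle in/out 0.458 0.441 bar 0.443
```

View pics/c7.png

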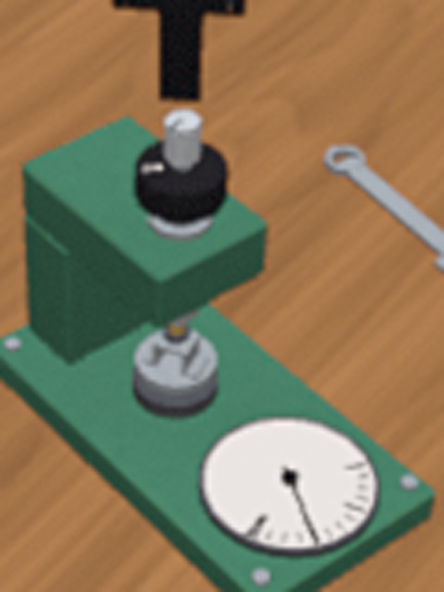

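The gripper is clear of the tester, the wheel pointer has not moved, and the needle rests on the 8 N bar.

```bash
python3 -c "
from h import *
print(job.job_done())"
```

```text
the job is handed in; nothing more can be done
None
```

The bracket is loaded to about 8 N, with the needle on the long bar, and I handed the job in at about 16 s.

- **Wheel:** I turned the big wheel about 1.7 rad clockwise in one grasp, sinking with it. I stopped when the needle read about 0.3 rad (1.5 N), inside the touching range.
- **Knob:** I then turned only the small inner knob, about 1.42 rad clockwise. After letting go and lifting about 80 mm clear, the needle read 0.44–0.46 on the image scale against 0.443 for the bar, so within about 0.1 N. The wheel pointer had not moved, and the needle never came near the 12 N bar.
- **Disagreement:** My first needle scale put the dial hub slightly off, so it read the 8 N bar at 1.75 rad instead of 1.6. I re-measured the hub and compared the needle directly with the bar. After that, zero to the bar measured 1.635 rad, and the nominal 1.6 is within the stated zero error of 0.04.
- **Not checked:** The arm blocks the top camera, so all needle readings come from the scene camera alone.

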